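Hang the punch bin back on the louvred panel

ROBOT

A 6-joint arm with a two-finger parallel gripper is mounted at the origin on the work surface. World frame = base frame: x ahead of the robot, y to its left, z up, the work surface at z = 0. Lengths are in m, angles in rad, forces in N, time in s.
With the tool pointing down it reaches from about 0.3 to 0.775 m from the base axis. Payload 14.6 kg.
Tool frame: the origin (TCP) lies midway between the tips of the shut fingers; the grasp point (between the pads) lies 19 mm behind it (ctrl.pinch_z is the distance from the TCP to the grasp point, in m); z points along the fingers, y is the line along which they close (so a half turn about z gives the same grasp; the last joint's range is limited). The gripper opens to 94 mm and grips with 3 to 60 N. Pads are 16 mm wide; open, the fingers measure 119 mm over their backs; the gripper's body (75 mm by 177 mm) begins 78 mm behind the grasp point.
Start: joints at [-1.372, 0.3, 1.521, -0, 1.321, -0.067], TCP at [0.144, -0.531, 0.205] pointing down, gripper open.
Joint ranges: [-3.03, 3.03], [-0.79, 2.21], [0.23, 2.52], [-1.04, 4.18], [0, 3.07], [-2.55, 2.55]. Speed limits (rad/s): [2.22, 2.22, 2.57, 3.14, 3.14, 3.14].

INTERFACE

Orientations are given as [roll, pitch, yaw] about the fixed x, y, z axes, in that order (R = Rz(yaw) Ry(pitch) Rx(roll)).
In Python, from station import ctrl gives the robot as it stands.
- The arm moves only by the tool jog_arm, never from a script. Its argument "motion" is a list of rows, each a list of 7 numbers: the shift along the tool's x, y, z in m, then the turn, a rotation vector about the tool's x, y, z in rad, then the opening, from -1 (shut) to 1 (fully open). In form: [[tx, ty, tz, rx, ry, rz, gripper], ...]. A call has 1 to 5 rows; each row shifts and turns the commanded pose from where the row before left it, along the tool's axes as they then stand; what a row does not reach is not made up. A row lasts 1/10 s, in which the tool goes at most 50 mm and 8.59 degrees, less where a joint would pass 70% of its speed; a pose out of reach is approached as far as the arm can. A call is refused whole if a number of a shift passes 0.05 or a number of a turn 0.15, either way. A call with a gripper value outside its range is refused whole. The fingers move at their own pace and stop on an object; "squeeze" is the grip in N (left out, the last holds). Time passes only in rows, so rows that do not move let the fingers close. It gives the time, the measured TCP pose, the force, the opening and the grip force at its end, in the units of the state.
- ctrl.get_obs(): the state, without advancing time (a new reading comes with each control period).
- ctrl.camera(name): name is "scene" or "top" or "wrist"; returns the picture (480x640x3 uint8, red, green, blue); there is no depth.
- ctrl.camera_model(name): a dict with "intrinsics" (3x3 intrinsics, pixels), "rvec" (rotation vector, rad) and "tvec" (3), from world to camera coordinates, as OpenCV has them. Camera axes: x right, y down, z forward; pixel columns grow to the right and rows downward; lengths in m; the calibration is good to about 2 mm. A picture is of the moment at which its call begins: read the wrist's pose just before it. camera_model takes no time and is no camera call; for the wrist camera it gives the pose at the moment of the call.
- ctrl.hand_in(): hands the job in; it is judged then, once.
The state is a dict: "time_s": time; "qpos": joint angles; "joint_vel": joint speeds; "tau": joint torques, N m; "ee_pos": TCP position; "eef_rot": TCP orientation; "force": force on the tool from outside, world axes, zero at the start; "moment": the same for the moment, N m; "grip_width": finger opening in m; "grip_force": force on a finger pad.
Only numpy, scipy, OpenCV 4.12 (cv2) and the standard library are available. Lean on these libraries where they do the work, as an engineer would, in place of code of your own. Each camera call takes 0.05 s, during which the arm holds its last target. There are 200 camera calls.

TASK

Hang the narrow blue bin that holds the three steel doming punches back on the louvred panel: on the top louvre, in the gap between the two bins hanging there, with its rear lip dropped behind the louvre's edge so that it is caught and the bin hangs by itself, its back flat against the panel's louvres. The panel's height and lean get changed, so feel for the louvre. Keep the punches in the bin and leave the other things where they are.

Things in the scene. Friction and masses are not known exactly. Their poses are not given: they have to be found in the camera images.
- bin: the bin to hang: blue plastic, 130 mm long (x), 64 wide (y), 75 high, walls 4 mm; with 3 punches about 0.35-0.45 kg. Origin: centre of underside; z up, +x to its back wall, -x to its low (42 mm) front; side walls are 75 high from x = -30 mm to the back. Free sides to grip across. Stands on the bench, at one of two places, any way within 30 deg of facing the robot
- bin_lip (a point): where the bin hangs: on the outer face of its back wall, mid-width, 72 mm above its underside (bin x = +65, z = 72 mm), under the 3 mm thick, 58 mm wide lip running 8 mm back and turned down 10 mm (3 mm thick), which leaves 5 mm to the wall for the louvre (3 mm thick, standing 8 mm off the panel, open at the top, 22 deep). Axes as bin
- stand: fixed stand, grey louvred panel 440 mm wide facing its -x, two bins hung on it. Origin on the bench; x into the panel, y along the louvres, z up. Panel height and lean are set by hand, differ each time and are not reported: look or feel. It leans back 0.06-0.22 rad; top louvre edge at x -15 to 15, z 192 to 218 mm, along y. A fixed light bar (x -75 to -45, z 417 to 440 mm) overhangs the louvre: tilt the hand to reach in under it
- gap (a point): middle of the gap between the two hung bins, where the top louvre's edge would be with the panel at mid height and mid lean (stand x = 0, y = 0, z = 205 mm); the true edge is up to 20 mm away, see stand. Gap 216 mm clear; hung bins reach 130 mm out. Axes as stand. Bare sheet for 70 mm above the top louvre; more louvres each 45 mm below. Panel and stand do not give under a 15 N push
- punch0: steel doming punch lying in the bin, rod 14 mm across, about 70 long with a ball end 16 mm across, 75 g; loose, can roll and slide. Origin: mid-length on its axis
- punch1: a second punch like punch0, in the bin
- punch2: a third punch like punch0, in the bin
- tray: blue open tray with file handles, 130 x 85 mm and only 36 high, no lip; stands at the other of the two bench places. Origin: centre of underside. Leave it
- dapping_block: 60 mm steel cube with round hollows. Origin: centre of underside. Leave it
- hammer: small hammer lying on the bench. Leave it
- file: flat file with a wooden handle, 270 mm, lying near the robot. Leave it
- mandrel: tapered steel ring mandrel, 270 mm, lying on the bench. Origin at its thick end. Leave it
- jar: glass jar 68 mm across, 85 high, steel cap. Origin: centre of underside. Leave it
Mind the look-alikes: they are no part of the job. Leave any yellow look-alike of the bin alone.

How it is judged:
At the end, for the whole second after the job is handed in: The bin hangs at rest, untouched, by its lip from the top louvre between the two other bins (lip point 187 to 223 mm above the bench, -23 to 18 mm in depth), leaning back with the panel (0.01 to 0.28 rad), square to it within 0.12 rad (7 deg), all three punches in it (x of bin_lip in the frame of stand between -0.023 and 0.018 m and z of bin_lip in the frame of stand between 0.187 and 0.223 m and y of bin_lip in the frame of stand between -0.074 and 0.074 m and angle between the y axis of bin and the y axis of stand, either way round below 0.12 rad and angle between bin's own z axis and vertical between 0.01 and 0.28 rad and x of punch0 in the frame of bin between -0.065 and 0.065 m and y of punch0 in the frame of bin between -0.032 and 0.032 m and z of punch0 in the frame of bin between 0 and 0.06 m and x of punch1 in the frame of bin between -0.065 and 0.065 m and y of punch1 in the frame of bin between -0.032 and 0.032 m and z of punch1 in the frame of bin between 0 and 0.06 m and x of punch2 in the frame of bin between -0.065 and 0.065 m and y of punch2 in the frame of bin between -0.032 and 0.032 m and z of punch2 in the frame of bin between 0 and 0.06 m and linear speed of bin below 0.02 m/s and contact force between bin and the fingers below 0.1 N and contact force between bin and the arm below 0.1 N).
It fails at once if something else on the bench is moved by more than 25 mm (distance of any of tray, dapping_block, hammer, file, mandrel, jar from where it was at the start of the episode above 0.025 m).
It also fails if it takes over 58 s, if anything falls off the work surface, if the arm or the gripper's body presses on something with over 40 N, if the wrist force passes 120 N, or if a joint passes its speed limit or range.

## Working session

There is one attempt and no reset: what is moved stays moved. The work goes in short steps, Python scripts to look and compute and a tool call to move; the robot and the scene stay as the last step left them, time stands still between calls to the robot, and variables do not carry over. Pictures are saved under pics/ and viewed, at most 10 in all, crops included, and the job is handed in when it is done.

Besides the shell and the picture viewer there is one more tool, called after ">>>" as name([rows], argument=value, ...), one row to a line, values as JSON. jog_arm: Moves the arm, as the interface text tells. Its arguments: {"type":"object","properties":{"motion":{"type":"array"},"squeeze":{"type":"number"}},"required":["motion"]}

```bash
mkdir -p pics; ls
cat > h.py <<'E'
import numpy as np, cv2
from station import ctrl
def snap(n,f):
    im=ctrl.camera(n); cv2.imwrite(f'pics/{f}.png',im[:,:,::-1]); return im
def ray(n,u,v,m=None):
    m=m or ctrl.camera_model(n)
    R=cv2.Rodrigues(np.array(m['rvec'],float))[0]; t=np.array(m['tvec'],float).ravel()
    d=R.T@np.linalg.inv(np.array(m['intrinsics']))@np.array([u,v,1.]); return -R.T@t,d/np.linalg.norm(d)
def onz(n,u,v,z,m=None):
    o,d=ray(n,u,v,m); return o+d*(z-o[2])/d[2]
def tri(a,b):
    (o1,d1),(o2,d2)=a,b
    s=np.linalg.lstsq(np.c_[d1,-d2],o2-o1,rcond=None)[0]
    p,q=o1+s[0]*d1,o2+s[1]*d2; return (p+q)/2,np.linalg.norm(p-q)
def proj(n,P,m=None):
    m=m or ctrl.camera_model(n)
    return cv2.projectPoints(np.atleast_2d(np.array(P,float)),np.array(m['rvec'],float),np.array(m['tvec'],float),np.array(m['intrinsics'],float),None)[0][:,0]
E
python3 - <<'E'
from h import *
for n in('scene','top'):
    snap(n,n+'0'); m=ctrl.camera_model(n); o,d=ray(n,320,240); print(n,o.round(3),d.round(3),m['intrinsics'][0][0])
print(ctrl.get_obs())
E
```

```text
pics
scene [ 1.299 -0.894  0.886] [-0.534  0.653 -0.537] 476.29654715098445
top [ 0.452 -0.014  1.319] [ 0.092 -0.005 -0.996] 514.0729169187445
{'time_s': 0.1, 'qpos': array([-1.37157695e+00,  3.00430085e-01,  1.52150936e+00, -2.52412562e-05,
        1.32068861e+00, -6.65829208e-02]), 'joint_vel': array([ 0.0006271 , -0.00094746, -0.00169619, -0.00135474, -0.00144415,
        0.00137537]), 'tau': array([-4.31463950e-04, -5.32641864e+01, -3.53283978e+01,  7.08699413e-02,
        2.34992226e-02, -7.12502151e-05]), 'ee_pos': array([ 0.14443019, -0.53045952,  0.20493917]), 'eef_rot': array([-3.14055793e+00, -4.44934169e-05,  2.65808538e-01]), 'force': array([ 0.26215526,  0.15281426, -0.18635426]), 'moment': array([-0.01583598, -0.0001956 ,  0.00307756]), 'grip_force': 0.0, 'grip_width': 0.09415301555401327}
```

View pics/scene0.png

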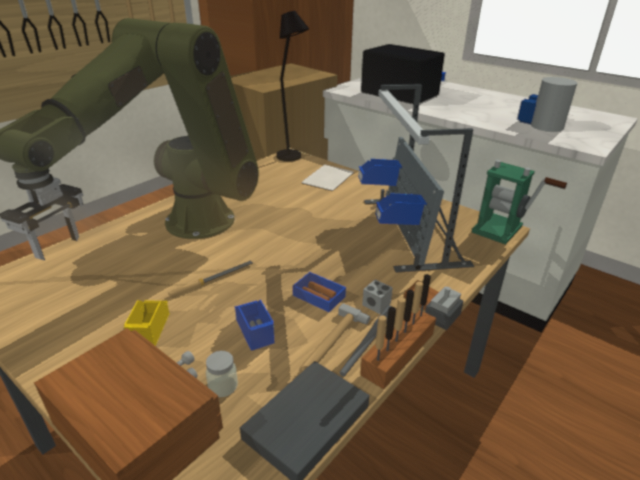

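View pics/top0.png

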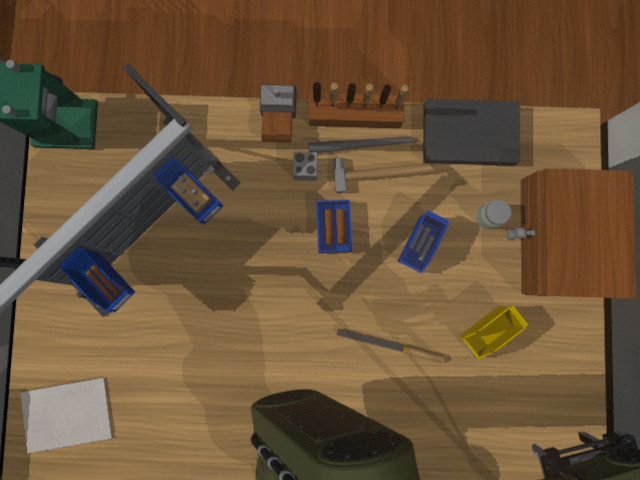

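The scene view shows the blue bin at about (255,325) and the panel at about (410,190). In the top view the bin is at (424,242), the tray at (335,226), and the hung bins at (190,190) and (98,280). I'll enlarge these for details.

Run:
```python
import cv2,numpy as np
t=cv2.imread('pics/top0.png'); s=cv2.imread('pics/scene0.png')
a=cv2.resize(t[200:280,390:460],None,fx=4,fy=4,interpolation=cv2.INTER_CUBIC) #280x320
b=cv2.resize(t[110:320,0:250],None,fx=2,fy=2,interpolation=cv2.INTER_CUBIC) #500x420
c=cv2.resize(s[70:280,345:485],(280,280*210//140))[:270]
M=np.zeros((600,800,3),np.uint8); M[:320,:280]=a; M[:420,290:790]=b; M[325:595,:280]=cv2.resize(s[295:350,230:280],(280,270),interpolation=cv2.INTER_CUBIC)
cv2.imwrite('pics/m1.png',M)
cv2.imwrite('pics/m2.png',cv2.resize(s[75:275,350:480],(520,600) if 0 else (390,600),interpolation=cv2.INTER_CUBIC))
```

```text
(no output)
```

View pics/m1.png

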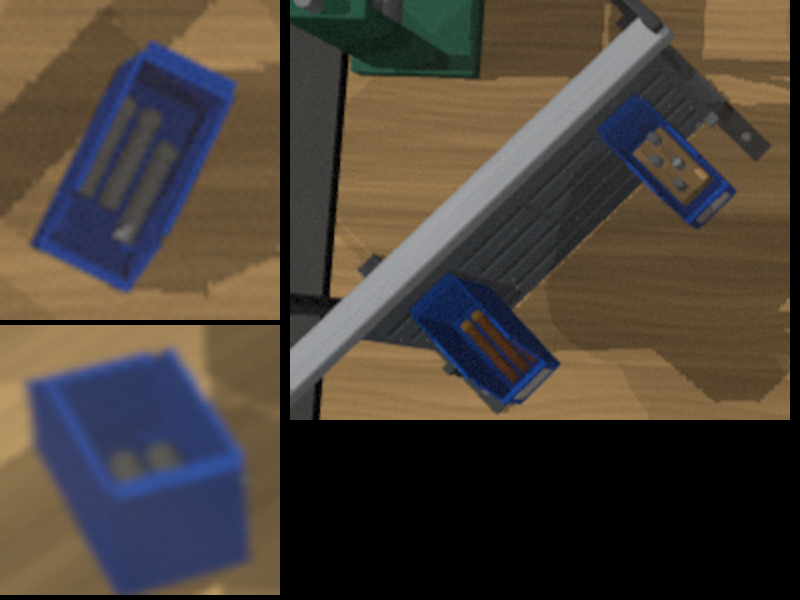

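View pics/m2.png

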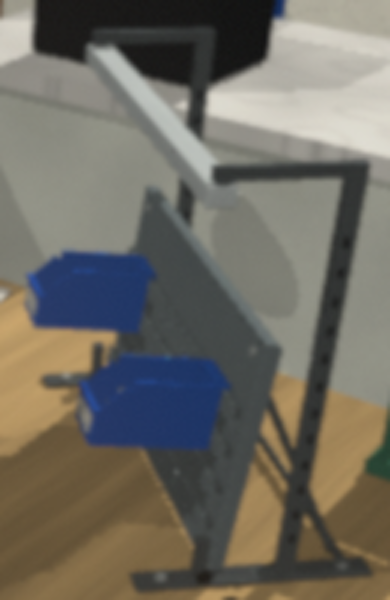

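The crops show the bin's back corners at top px (427.5,210.5) and (448.7,221.2), and its front corners at (398.3,260.7) and (422,272.5). The hung bins' back corners are near (173,158), (154,175), (78,245) and (61,266), and all of them also show in the scene view.

Run:
```python
from h import *
B=[onz('top',*p,z) for p,z in [((427.5,210.5),.075),((448.7,221.2),.075),((398.3,260.7),.042),((422,272.5),.042)]]
print(np.round(B,4))
bk=(B[0]+B[1])/2; fr=(B[2]+B[3])/2; d=bk-fr; print('bin',bk.round(3),fr.round(3),'len',np.hypot(*d[:2]),'yaw',np.arctan2(d[1],d[0]), 'w',np.linalg.norm(B[0]-B[1]),np.linalg.norm(B[2]-B[3]), 'yaww',np.arctan2(*( (B[0]-B[1])[[0,1]]*[-1,1])))
P=[]
for a,b in [((426.7,203.3),(173.5,158.5)),((416.7,193.3),(154,175)),((402.3,166.7),(78.5,245)),((396.7,159.3),(61,266))]:
    p,e=tri(ray('scene',*a),ray('top',*b)); P.append(p); print(p.round(4),round(e,4), onz('top',*b,.21).round(4))
P=np.array([onz('top',*b,.21) for b in [(173.5,158.5),(154,175),(78.5,245),(61,266)]])
l=P[3]+P[2]-P[0]-P[1]; print('louvre yaw',np.arctan2(-l[0],l[1]),'mid',P.mean(0).round(4))
F=[onz('top',*p,.417) for p in((191,129),(1,305))]; K=[onz('top',*p,.44) for p in((175,120),(0,282))]
for A in(F,K): l=A[1]-A[0]; print(np.round(A,3),'yaw',np.arctan2(-l[0],l[1]))
```

```text
[[ 0.6469 -0.2807  0.075 ]
 [ 0.622  -0.3328  0.075 ]
 [ 0.5238 -0.2164  0.042 ]
 [ 0.4962 -0.2757  0.042 ]]
bin [ 0.634 -0.307  0.075] [ 0.51  -0.246  0.042] len 0.13846243654269294 yaw -0.4537947473266505 w 0.057698693686257005 0.0654512850541323 yaww -0.4447346883242474
[0.7299 0.3122 0.1998] 0.0078 [0.7241 0.3067 0.21  ]
[0.6834 0.3452 0.2084] 0.0075 [0.6862 0.3472 0.21  ]
[0.5292 0.5058 0.2001] 0.0009 [0.5281 0.5009 0.21  ]
[0.4833 0.539  0.2046] 0.0033 [0.4819 0.5352 0.21  ]
louvre yaw 0.8086748042049424 mid [0.6051 0.4225 0.21  ]
[[0.728 0.218 0.417]
 [0.406 0.531 0.417]] yaw 0.8001499812852652
[[0.736 0.241 0.44 ]
 [0.446 0.522 0.44 ]] yaw 0.8021199427291342
```

```bash
cat >> h.py <<'E'
from scipy.spatial.transform import Rotation as Ro
def rot(yaw,th): return Ro.from_euler('xyz',[np.pi,-th,yaw])   # th: tilt of fingers forward
def plan(p,R,n,g):
    o=ctrl.get_obs(); P=np.array(o['ee_pos']); R0=Ro.from_euler('xyz',o['eef_rot'])
    w=(R0.inv()*R).as_rotvec()/n; st=Ro.from_rotvec(w); dp=(np.array(p)-P)/n; rows=[]
    for i in range(n): rows.append([*(R0.inv().apply(dp)),*w,g]); R0=R0*st
    rows=np.round(rows,4)+0.; print('max',abs(rows[:,:3]).max().round(3),np.linalg.norm(dp).round(3),np.linalg.norm(w).round(3)); print([list(map(float,r)) for r in rows])
E
python3 - <<'E'
from h import *
plan([.5825,-.281,.15],rot(-.45,.8),15,1)
E
```

```text
max 0.032 0.034 0.071
[[0.0325, -0.0084, 0.0037, -0.0191, 0.051, 0.0451, 1.0], [0.0319, -0.0099, 0.0051, -0.0191, 0.051, 0.0451, 1.0], [0.0311, -0.0114, 0.0065, -0.0191, 0.051, 0.0451, 1.0], [0.0302, -0.013, 0.0079, -0.0191, 0.051, 0.0451, 1.0], [0.0292, -0.0145, 0.0091, -0.0191, 0.051, 0.0451, 1.0], [0.028, -0.0159, 0.0103, -0.0191, 0.051, 0.0451, 1.0], [0.0267, -0.0174, 0.0114, -0.0191, 0.051, 0.0451, 1.0], [0.0253, -0.0188, 0.0124, -0.0191, 0.051, 0.0451, 1.0], [0.0237, -0.0201, 0.0132, -0.0191, 0.051, 0.0451, 1.0], [0.0221, -0.0214, 0.014, -0.0191, 0.051, 0.0451, 1.0], [0.0204, -0.0227, 0.0147, -0.0191, 0.051, 0.0451, 1.0], [0.0186, -0.0238, 0.0152, -0.0191, 0.051, 0.0451, 1.0], [0.0167, -0.0249, 0.0156, -0.0191, 0.051, 0.0451, 1.0], [0.0147, -0.0259, 0.016, -0.0191, 0.051, 0.0451, 1.0], [0.0127, -0.0268, 0.0162, -0.0191, 0.051, 0.0451, 1.0]]
```

>>> jog_arm([
  [0.032, -0.008, 0.004, -0.019, 0.051, 0.045, 1],
  [0.032, -0.01, 0.005, -0.019, 0.051, 0.045, 1],
  [0.031, -0.011, 0.006, -0.019, 0.051, 0.045, 1],
  [0.03, -0.013, 0.008, -0.019, 0.051, 0.045, 1],
  [0.029, -0.014, 0.009, -0.019, 0.051, 0.045, 1],
])

```text
time_s: 0.6
ee_pos: [0.2906, -0.448, 0.1871]
eef_rot: [3.075, -0.265, 0.046]
force: [0.0, -0.1, -0.5]
grip_width: 0.0941
grip_force: 0.0
```

>>> jog_arm([
  [0.028, -0.016, 0.01, -0.019, 0.051, 0.045, 1],
  [0.027, -0.017, 0.011, -0.019, 0.051, 0.045, 1],
  [0.025, -0.019, 0.012, -0.019, 0.051, 0.045, 1],
  [0.024, -0.02, 0.013, -0.019, 0.051, 0.045, 1],
  [0.022, -0.021, 0.014, -0.019, 0.051, 0.045, 1],
])

```text
time_s: 1.1
ee_pos: [0.4363, -0.3653, 0.1703]
eef_rot: [3.067, -0.537, -0.177]
force: [0.4, -0.4, 0.2]
grip_width: 0.0939
grip_force: 0.0
```

>>> jog_arm([
  [0.02, -0.023, 0.015, -0.019, 0.051, 0.045, 1],
  [0.019, -0.024, 0.015, -0.019, 0.051, 0.045, 1],
  [0.017, -0.025, 0.016, -0.019, 0.051, 0.045, 1],
  [0.015, -0.026, 0.016, -0.019, 0.051, 0.045, 1],
  [0.013, -0.027, 0.016, -0.019, 0.051, 0.045, 1],
])

```text
time_s: 1.6
ee_pos: [0.5835, -0.2812, 0.1522]
eef_rot: [-3.139, -0.802, -0.452]
force: [-0.1, -2.1, 0.5]
grip_width: 0.0941
grip_force: 0.0
```

Run:
```python
from h import *
m=ctrl.camera_model('wrist'); snap('wrist','w1'); snap('top','t1')
# project expected bin
o=np.array([.5685,-.274,0]); R=Ro.from_euler('z',-.45)
print(proj('wrist',[o+R.apply(p) for p in([.065,.032,.075],[.065,-.032,.075],[-.03,.032,.075],[-.03,-.032,.075],[-.065,.032,.042],[-.065,-.032,.042])],m).round())
plan([.5825,-.281,.035],rot(-.45,.8),5,1); print(ctrl.get_obs()['eef_rot'])
```

```text
[[286. 276.]
 [363. 276.]
 [279. 401.]
 [371. 401.]
 [281. 458.]
 [369. 458.]]
max 0.017 0.023 0.001
[[-0.0167, 0.0005, 0.016, -0.0008, 0.0002, -0.0001, 1.0], [-0.0167, 0.0005, 0.016, -0.0008, 0.0002, -0.0001, 1.0], [-0.0167, 0.0005, 0.016, -0.0008, 0.0002, -0.0001, 1.0], [-0.0167, 0.0005, 0.016, -0.0008, 0.0002, -0.0001, 1.0], [-0.0167, 0.0004, 0.016, -0.0008, 0.0002, -0.0001, 1.0]]
[-3.13719365 -0.7990192  -0.45055189]
```

View pics/w1.png

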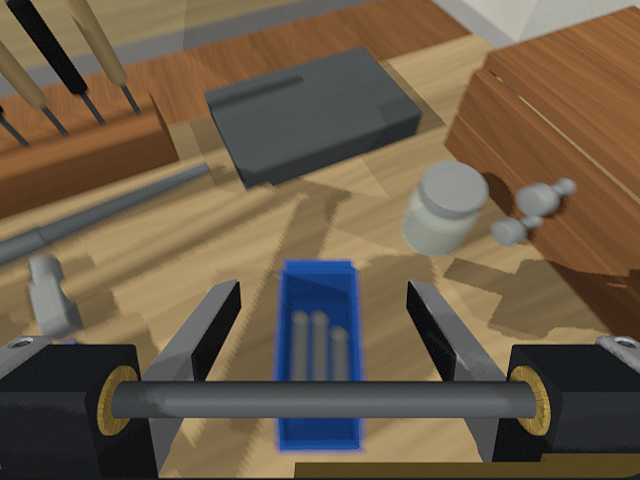

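The bin sits about 6 px left of where I predicted (back edge near row 268, columns 282–357), which is about 4 mm along bin +y. I'll descend with that correction and grip.

>>> jog_arm([
  [-0.0165, -0.001, 0.016, 0, 0, 0, 1],
  [-0.0165, -0.001, 0.016, 0, 0, 0, 1],
  [-0.0165, -0.001, 0.016, 0, 0, 0, 1],
  [-0.0165, -0.001, 0.016, 0, 0, 0, 1],
  [-0.0165, 0, 0.016, 0, 0, 0, 1],
], squeeze=40)

```text
time_s: 2.2
ee_pos: [0.5864, -0.2772, 0.0917]
eef_rot: [-3.126, -0.804, -0.447]
force: [-0.7, 0.1, 0.8]
grip_width: 0.0939
grip_force: 0.0
```

>>> jog_arm([
  [0, 0, 0, 0, 0, 0, -1],
  [0, 0, 0, 0, 0, 0, -1],
  [0, 0, 0, 0, 0, 0, -1],
  [0, 0, 0, 0, 0, 0, -1],
  [0, 0, 0, 0, 0, 0, -1],
])

```text
time_s: 2.7
ee_pos: [0.5868, -0.2768, 0.0923]
eef_rot: [-3.126, -0.805, -0.448]
force: [-0.9, -0.2, 0.4]
grip_width: 0.0573
grip_force: 0.0
```

>>> jog_arm([
  [0, 0, 0, 0, 0, 0, -1],
  [0.007, 0, -0.007, 0, 0, 0, -1],
  [0.014, 0, -0.014, 0, 0, 0, -1],
  [0, 0, 0, 0, 0, 0, -1],
  [0, 0, 0, 0, 0, 0, -1],
])

```text
time_s: 3.2
ee_pos: [0.5871, -0.276, 0.1108]
eef_rot: [-3.122, -0.806, -0.448]
force: [-0.3, -0.3, 0.1]
grip_width: 0.0173
grip_force: 0.0
```

Run:
```python
from h import *
o=ctrl.get_obs(); print(o['qpos'].round(3),o['joint_vel'].round(3))
```

```text
[-0.529  0.337  1.947  0.96   0.095  0.557] [-0.     0.011  0.004  0.019 -0.001 -0.013]
```

The stop at z = 0.09 m was a wrist singularity (q5 ≈ 0.1), not contact. I'll back up and use less tilt.

Run:
```python
from h import *
plan([.5755,-.2725,.15],rot(-.45,.55),5,1)
print(rot(-.45,.55).inv().apply([0,0,-.118]).round(4))
```

```text
max 0.008 0.008 0.051
[[0.004, 0.0002, -0.0072, -0.0042, -0.0513, 0.0009, 1.0], [0.0036, 0.0003, -0.0074, -0.0042, -0.0513, 0.0009, 1.0], [0.0032, 0.0003, -0.0075, -0.0042, -0.0513, 0.0009, 1.0], [0.0028, 0.0003, -0.0077, -0.0042, -0.0513, 0.0009, 1.0], [0.0024, 0.0003, -0.0078, -0.0042, -0.0513, 0.0009, 1.0]]
[-0.0617 -0.      0.1006]
```

>>> jog_arm([
  [0.004, 0, -0.007, -0.004, -0.05, 0.001, 1],
  [0.0035, 0, -0.0075, -0.004, -0.052, 0.001, 1],
  [0.003, 0, -0.0075, -0.004, -0.052, 0.001, 1],
  [0.003, 0, -0.0075, -0.004, -0.052, 0.001, 1],
  [0.0025, 0, -0.008, -0.004, -0.052, 0.001, 1],
])

```text
time_s: 3.7
ee_pos: [0.5796, -0.2677, 0.1421]
eef_rot: [-3.121, -0.599, -0.444]
force: [0.3, 0.5, 0.2]
grip_width: 0.0541
grip_force: 0.0
```

>>> jog_arm([
  [0, 0, 0, 0, 0, 0, 1],
  [0, 0, 0, 0, 0, 0, 1],
  [0, 0, 0, 0, 0, 0, 1],
  [0, 0, 0, 0, 0, 0, 1],
  [0, 0, 0, 0, 0, 0, 1],
])

```text
time_s: 4.2
ee_pos: [0.5795, -0.2683, 0.1419]
eef_rot: [-3.123, -0.602, -0.445]
force: [-0.2, -0.3, 0.4]
grip_width: 0.0925
grip_force: 0.0
```

Run:
```python
from h import *
print(ctrl.get_obs()['qpos'])
plan([.5755,-.2725,.032],rot(-.45,.55),8,1)
```

```text
[-0.51582312  0.28621014  1.81903948  0.13789956  0.44069036  1.38745511]
max 0.012 0.014 0.007
[[-0.008, 0.0009, 0.0112, -0.0027, -0.0064, 0.0006, 1.0], [-0.0079, 0.0009, 0.0112, -0.0027, -0.0064, 0.0006, 1.0], [-0.0078, 0.0008, 0.0113, -0.0027, -0.0064, 0.0006, 1.0], [-0.0077, 0.0008, 0.0113, -0.0027, -0.0064, 0.0006, 1.0], [-0.0077, 0.0008, 0.0114, -0.0027, -0.0064, 0.0006, 1.0], [-0.0076, 0.0008, 0.0114, -0.0027, -0.0064, 0.0006, 1.0], [-0.0075, 0.0007, 0.0115, -0.0027, -0.0064, 0.0006, 1.0], [-0.0074, 0.0007, 0.0115, -0.0027, -0.0064, 0.0006, 1.0]]
```

>>> jog_arm([
  [-0.008, 0.001, 0.011, -0.003, -0.006, 0.001, 1],
  [-0.008, 0.001, 0.011, -0.003, -0.006, 0.001, 1],
  [-0.008, 0.001, 0.011, -0.003, -0.006, 0, 1],
  [-0.008, 0.001, 0.011, -0.003, -0.006, 0, 1],
  [-0.008, 0, 0.011, -0.003, -0.006, 0, 1],
])

```text
time_s: 4.7
ee_pos: [0.5756, -0.2703, 0.0729]
eef_rot: [-3.137, -0.571, -0.447]
force: [-0.9, -0.3, 0.5]
grip_width: 0.0942
grip_force: 0.0
```

Run:
```python
from h import *
o=ctrl.get_obs();print(o['qpos'],o['ee_pos'],o['eef_rot'])
plan([.5755,-.2725,.032],rot(-.45,.55),4,1)
```

```text
[-0.51362731  0.39826658  1.84753541  0.12437976  0.32861864  1.3969486 ] [ 0.5756228  -0.27026317  0.07289234] [-3.13749127 -0.57077168 -0.44704539]
max 0.009 0.01 0.005
[[-0.0053, 0.0006, 0.0087, -0.0014, -0.0052, 0.0006, 1.0], [-0.0053, 0.0005, 0.0087, -0.0014, -0.0052, 0.0006, 1.0], [-0.0053, 0.0005, 0.0088, -0.0014, -0.0052, 0.0006, 1.0], [-0.0052, 0.0005, 0.0088, -0.0014, -0.0052, 0.0006, 1.0]]
```

>>> jog_arm([
  [-0.005, 0.0005, 0.009, -0.001, -0.005, 0, 1],
  [-0.005, 0.0005, 0.009, -0.001, -0.005, 0, 1],
  [-0.005, 0.0005, 0.009, -0.001, -0.005, 0, 1],
  [-0.005, 0.0005, 0.009, -0.001, -0.005, 0, 1],
  [0, 0, 0, 0, 0, 0, 1],
])

```text
time_s: 5.2
ee_pos: [0.5768, -0.2729, 0.0319]
eef_rot: [-3.141, -0.55, -0.447]
force: [-0.3, 0.0, 0.1]
grip_width: 0.0936
grip_force: 0.0
```

>>> jog_arm([
  [0, 0, 0, 0, 0, 0, 0],
  [0, 0, 0, 0, 0, 0, 0],
  [0, 0, 0, 0, 0, 0, -1],
  [0, 0, 0, 0, 0, 0, -1],
  [0, 0, 0, 0, 0, 0, -1],
], squeeze=40)

```text
time_s: 5.7
ee_pos: [0.5773, -0.2733, 0.0339]
eef_rot: [-3.142, -0.553, -0.447]
force: [-2.1, -0.1, 3.2]
grip_width: 0.0639
grip_force: 40.0
```

>>> jog_arm([
  [0, 0, 0, 0, 0, 0, -1],
  [0, 0, 0, 0, 0, 0, -1],
  [0, 0, 0, 0, 0, 0, -1],
  [0, 0, 0, 0, 0, 0, -1],
])

```text
time_s: 6.1
ee_pos: [0.5773, -0.2733, 0.0339]
eef_rot: [-3.141, -0.553, -0.447]
force: [-4.5, 0.2, 6.5]
grip_width: 0.0639
grip_force: 40.0
```

Gripped at a width of 63.9 mm. I'll lift, check the camera offset on the hand, and plan the transfer.

Run:
```python
from h import *
o=ctrl.get_obs(); R0=Ro.from_euler('xyz',o['eef_rot']); c,d=ray('wrist',320,240)
print('cam in tool',R0.inv().apply(c-o['ee_pos']).round(3),R0.inv().apply(d).round(2))
print(R0.inv().apply([0,0,.05]).round(4))
S=Ro.from_euler('z',.802)
lip=S.apply([.658,-.1415,0])+[0,0,.25]; th=.41
tcp=lip-S.apply([.0617,0,.0297]); print(lip,tcp)
# plan from lifted pose
class C: pass
import h
ob=dict(o); ob['ee_pos']=o['ee_pos']+[0,0,.15]
h.ctrl=type('x',(),{'get_obs':staticmethod(lambda:ob)})
plan(tcp,rot(.802,th),20,-1)
```

```text
cam in tool [ 0.084 -0.001 -0.179] [-0.27 -0.01  0.96]
[ 0.0263 -0.     -0.0426]
[0.55919091 0.37455544 0.25      ] [0.51629271 0.33020868 0.2203    ]
max 0.03 0.03 0.063
[[-0.0125, -0.0259, -0.0098, 0.0289, -0.0062, -0.0554, -1.0], [-0.0111, -0.0268, -0.009, 0.0289, -0.0062, -0.0554, -1.0], [-0.0096, -0.0276, -0.0082, 0.0289, -0.0062, -0.0554, -1.0], [-0.0081, -0.0284, -0.0073, 0.0289, -0.0062, -0.0554, -1.0], [-0.0066, -0.029, -0.0064, 0.0289, -0.0062, -0.0554, -1.0], [-0.005, -0.0295, -0.0055, 0.0289, -0.0062, -0.0554, -1.0], [-0.0034, -0.0298, -0.0046, 0.0289, -0.0062, -0.0554, -1.0], [-0.0018, -0.0301, -0.0038, 0.0289, -0.0062, -0.0554, -1.0], [-0.0001, -0.0302, -0.0029, 0.0289, -0.0062, -0.0554, -1.0], [0.0016, -0.0303, -0.002, 0.0289, -0.0062, -0.0554, -1.0], [0.0032, -0.0302, -0.0012, 0.0289, -0.0062, -0.0554, -1.0], [0.0049, -0.03, -0.0003, 0.0289, -0.0062, -0.0554, -1.0], [0.0065, -0.0297, 0.0005, 0.0289, -0.0062, -0.0554, -1.0], [0.0082, -0.0292, 0.0013, 0.0289, -0.0062, -0.0554, -1.0], [0.0098, -0.0287, 0.0021, 0.0289, -0.0062, -0.0554, -1.0], [0.0114, -0.028, 0.0029, 0.0289, -0.0062, -0.0554, -1.0], [0.0129, -0.0273, 0.0036, 0.0289, -0.0062, -0.0554, -1.0], [0.0144, -0.0264, 0.0043, 0.0289, -0.0062, -0.0554, -1.0], [0.0159, -0.0254, 0.0049, 0.0289, -0.0062, -0.0554, -1.0], [0.0173, -0.0243, 0.0056, 0.0289, -0.0062, -0.0554, -1.0]]
```

>>> jog_arm([
  [0.005, 0, -0.008, 0, 0, 0, -1],
  [0.016, 0, -0.026, 0, 0, 0, -1],
  [0.02, 0, -0.032, 0, 0, 0, -1],
  [0.02, 0, -0.032, 0, 0, 0, -1],
  [0.018, 0, -0.029, 0, 0, 0, -1],
])

```text
time_s: 6.6
ee_pos: [0.5774, -0.273, 0.1847]
eef_rot: [-3.141, -0.551, -0.447]
force: [0.2, -0.4, -3.7]
grip_width: 0.064
grip_force: 40.0
```

The camera sticks out 84 mm on the light-bar side of the hand, so it would foul the bar. I'll set the bin back down and regrip with the hand turned half round.

>>> jog_arm([
  [-0.02, 0, 0.032, 0, 0, 0, -1],
  [-0.02, 0, 0.032, 0, 0, 0, -1],
  [-0.02, 0, 0.032, 0, 0, 0, -1],
  [-0.012, 0, 0.02, 0, 0, 0, -1],
  [-0.004, 0, 0.007, 0, 0, 0, -1],
])

```text
time_s: 7.1
ee_pos: [0.5762, -0.2723, 0.0354]
eef_rot: [-3.141, -0.547, -0.447]
force: [0.0, -0.1, -3.5]
grip_width: 0.0637
grip_force: 40.0
```

>>> jog_arm([
  [-0.001, 0, 0.0025, 0, 0, 0, -1],
  [0, 0, 0, 0, 0, 0, -1],
])

```text
time_s: 7.3
ee_pos: [0.5785, -0.2736, 0.0368]
eef_rot: [-3.141, -0.553, -0.447]
force: [0.1, 0.1, -3.9]
grip_width: 0.0635
grip_force: 40.0
```

>>> jog_arm([
  [-0.001, 0, 0.0025, 0, 0, 0, -1],
  [0, 0, 0, 0, 0, 0, -1],
  [0, 0, 0, 0, 0, 0, -1],
])

```text
time_s: 7.6
ee_pos: [0.579, -0.2739, 0.0341]
eef_rot: [-3.141, -0.554, -0.447]
force: [-1.1, 0.6, -0.2]
grip_width: 0.0637
grip_force: 40.0
```

>>> jog_arm([
  [0, 0, 0, 0, 0, 0, 1],
  [0, 0, 0, 0, 0, 0, 1],
  [0, 0, 0, 0, 0, 0, 1],
  [0, 0, -0.02, 0, 0, 0, 1],
  [0, 0, -0.04, 0, 0, 0, 1],
])

```text
time_s: 8.1
ee_pos: [0.5493, -0.2597, 0.0826]
eef_rot: [-3.141, -0.548, -0.447]
force: [0.7, 0.5, 1.3]
grip_width: 0.0936
grip_force: 0.0
```

>>> jog_arm([
  [0, 0, -0.04, 0, 0, 0.14, 1],
  [0, 0, -0.03, 0, 0, 0.14, 1],
  [0, 0, 0, 0, 0, 0.14, 1],
  [0, 0, 0, 0, 0, 0.14, 1],
  [0, 0, 0, 0, 0, 0.14, 1],
])

```text
time_s: 8.6
ee_pos: [0.517, -0.2442, 0.1443]
eef_rot: [-2.761, -0.411, -1.233]
force: [0.3, 0.7, -0.1]
grip_width: 0.0938
grip_force: 0.0
```

Run:
```python
from h import *
o=ctrl.get_obs();print(o['qpos'],o['ee_pos'],o['eef_rot'])
```

```text
[-0.52490281  0.15536117  1.95682497  0.08925084  0.47938653  2.1308943 ] [ 0.51699336 -0.24423495  0.14433634] [-2.76065396 -0.41117986 -1.23296604]
```

q6 has to turn the other way, down to about −1.7.

>>> jog_arm([
  [0, 0, 0, 0, 0, -0.149, 1],
  [0, 0, 0, 0, 0, -0.149, 1],
  [0, 0, 0, 0, 0, -0.149, 1],
  [0, 0, 0, 0, 0, -0.149, 1],
  [0, 0, 0, 0, 0, -0.149, 1],
])

```text
time_s: 9.1
ee_pos: [0.517, -0.2442, 0.144]
eef_rot: [3.11, -0.552, -0.387]
force: [-0.8, -0.3, 0.4]
grip_width: 0.0939
grip_force: 0.0
```

>>> jog_arm([
  [0, 0, 0, 0, 0, -0.149, 1],
  [0, 0, 0, 0, 0, -0.149, 1],
  [0, 0, 0, 0, 0, -0.149, 1],
  [0, 0, 0, 0, 0, -0.149, 1],
  [0, 0, 0, 0, 0, -0.149, 1],
])

```text
time_s: 9.6
ee_pos: [0.517, -0.2442, 0.1439]
eef_rot: [2.727, -0.376, 0.429]
force: [-0.5, 0.6, -0.2]
grip_width: 0.094
grip_force: 0.0
```

>>> jog_arm([
  [0, 0, 0, 0, 0, -0.149, 1],
  [0, 0, 0, 0, 0, -0.149, 1],
  [0, 0, 0, 0, 0, -0.149, 1],
  [0, 0, 0, 0, 0, -0.149, 1],
  [0, 0, 0, 0, 0, -0.149, 1],
])

```text
time_s: 10.1
ee_pos: [0.517, -0.2442, 0.1439]
eef_rot: [2.589, -0.016, 1.099]
force: [-0.7, 0.5, 0.7]
grip_width: 0.0943
grip_force: 0.0
```

>>> jog_arm([
  [0, 0, 0, 0, 0, -0.149, 1],
  [0, 0, 0, 0, 0, -0.149, 1],
  [0, 0, 0, 0, 0, -0.149, 1],
  [0, 0, 0, 0, 0, -0.149, 1],
  [0, 0, 0, 0, 0, -0.149, 1],
])

```text
time_s: 10.6
ee_pos: [0.517, -0.2442, 0.1439]
eef_rot: [2.706, 0.351, 1.761]
force: [0.1, -0.3, -0.6]
grip_width: 0.0942
grip_force: 0.0
```

>>> jog_arm([
  [0, 0, 0, 0, 0, -0.149, 1],
  [0, 0, 0, 0, 0, -0.149, 1],
  [0, 0, 0, 0, 0, -0.149, 1],
  [0, 0, 0, 0, 0, -0.149, 1],
  [0, 0, 0, 0, 0, -0.149, 1],
])

```text
time_s: 11.1
ee_pos: [0.517, -0.2442, 0.1439]
eef_rot: [3.074, 0.548, 2.565]
force: [0.1, -0.2, 0.9]
grip_width: 0.0939
grip_force: 0.0
```

```bash
sed -i "s/^def rot.*/def rot(yaw,th): return Ro.from_euler('xyz',[np.pi,th,yaw+np.pi])/" h.py
python3 - <<'E'
from h import *
o=ctrl.get_obs();print(o['qpos'],o['ee_pos'],o['eef_rot'])
im=snap('wrist','w2')
plan([.5765,-.2735,.033],rot(-.45,.55),8,1)
E
```

```text
[-0.52484243  0.15618532  1.95673292  0.08927252  0.47941022 -1.6060268 ] [ 0.51698965 -0.24418935  0.14391003] [3.0735212  0.54849211 2.56519712]
max 0.016 0.016 0.012
[[0.0002, -0.0001, 0.0162, 0.0002, 0.0003, -0.0123, 1.0], [0.0002, -0.0001, 0.0162, 0.0002, 0.0003, -0.0123, 1.0], [0.0002, -0.0001, 0.0162, 0.0002, 0.0003, -0.0123, 1.0], [0.0002, -0.0001, 0.0162, 0.0002, 0.0003, -0.0123, 1.0], [0.0002, -0.0001, 0.0162, 0.0002, 0.0003, -0.0123, 1.0], [0.0002, -0.0001, 0.0162, 0.0002, 0.0003, -0.0123, 1.0], [0.0002, -0.0001, 0.0162, 0.0002, 0.0003, -0.0123, 1.0], [0.0002, -0.0001, 0.0162, 0.0002, 0.0003, -0.0123, 1.0]]
```

View pics/w2.png

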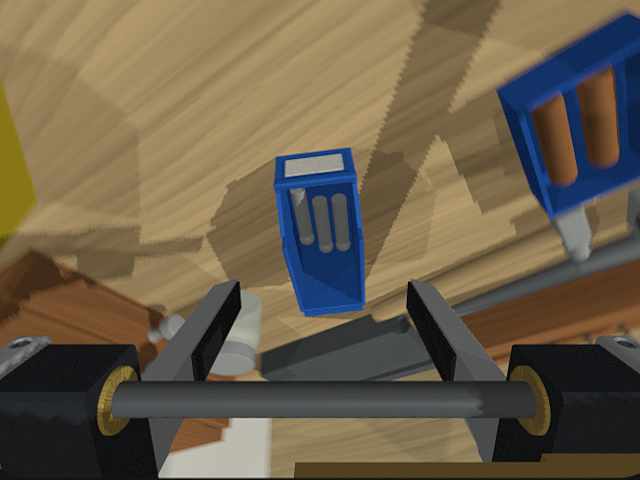

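The wrist view shows the bin upside down, centred between the fingers at columns 280–365 with its low front at the top (row 155). All three punches are inside, so I'll go in and grip.

>>> jog_arm([
  [0, 0, 0.016, 0, 0, -0.02, 1],
  [0, 0, 0.016, 0, 0, -0.02, 1],
  [0, 0, 0.016, 0, 0, -0.02, 1],
  [0, 0, 0.016, 0, 0, -0.02, 1],
  [0, 0, 0.016, 0, 0, -0.02, 1],
])

```text
time_s: 11.65
ee_pos: [0.5551, -0.2625, 0.0752]
eef_rot: [3.13, 0.552, 2.672]
force: [-0.3, -0.7, 0.9]
grip_width: 0.0939
grip_force: 0.0
```

>>> jog_arm([
  [0, 0, 0.016, 0, 0, 0, 1],
  [0, 0, 0.016, 0, 0, 0, 1],
  [0, 0, 0.014, 0, 0, 0, 1],
  [0, 0, 0, 0, 0, 0, 1],
  [0, 0, 0, 0, 0, 0, 1],
])

```text
time_s: 12.15
ee_pos: [0.5764, -0.2726, 0.0366]
eef_rot: [3.13, 0.552, 2.673]
force: [-0.9, 0.1, 0.3]
grip_width: 0.094
grip_force: 0.0
```

>>> jog_arm([
  [0, 0, 0, 0, 0, 0, 0],
  [0, 0, 0, 0, 0, 0, 0],
  [0, 0, 0, 0, 0, 0, -1],
  [0, 0, 0, 0, 0, 0, -1],
  [0, 0, 0, 0, 0, 0, -1],
])

```text
time_s: 12.65
ee_pos: [0.5766, -0.2727, 0.0368]
eef_rot: [3.131, 0.552, 2.675]
force: [-2.5, 0.8, 2.9]
grip_width: 0.0638
grip_force: 39.9
```

Run:
```python
from h import *
import h
o=ctrl.get_obs();print(o['qpos'],o['ee_pos'],o['eef_rot'],o['grip_force'])
S=Ro.from_euler('z',.802)
lip=S.apply([.658,-.1415,0])+[0,0,.25]; th=.41
tcp=lip-S.apply([.0617,0,.0297])
ob=dict(o); ob['ee_pos']=o['ee_pos']+[0,0,.17]
h.ctrl=type('x',(),{'get_obs':staticmethod(lambda:ob)})
plan(tcp,rot(.802,th),20,-1)
```

```text
[-0.51436573  0.46965887  1.84225168  0.1290427   0.28049258 -1.73587832] [ 0.57662216 -0.2727381   0.03680629] [3.13122046 0.55234654 2.6753983 ] 39.927570819854736
max 0.03 0.03 0.064
[[0.0135, 0.0257, -0.0088, -0.0289, 0.0064, -0.0562, -1.0], [0.0121, 0.0266, -0.008, -0.0289, 0.0064, -0.0562, -1.0], [0.0106, 0.0275, -0.0071, -0.0289, 0.0064, -0.0562, -1.0], [0.0091, 0.0282, -0.0063, -0.0289, 0.0064, -0.0562, -1.0], [0.0075, 0.0289, -0.0054, -0.0289, 0.0064, -0.0562, -1.0], [0.0059, 0.0294, -0.0045, -0.0289, 0.0064, -0.0562, -1.0], [0.0043, 0.0298, -0.0036, -0.0289, 0.0064, -0.0562, -1.0], [0.0026, 0.0301, -0.0027, -0.0289, 0.0064, -0.0562, -1.0], [0.0009, 0.0302, -0.0018, -0.0289, 0.0064, -0.0562, -1.0], [-0.0008, 0.0303, -0.001, -0.0289, 0.0064, -0.0562, -1.0], [-0.0025, 0.0302, -0.0001, -0.0289, 0.0064, -0.0562, -1.0], [-0.0042, 0.03, 0.0007, -0.0289, 0.0064, -0.0562, -1.0], [-0.0059, 0.0297, 0.0016, -0.0289, 0.0064, -0.0562, -1.0], [-0.0075, 0.0293, 0.0024, -0.0289, 0.0064, -0.0562, -1.0], [-0.0092, 0.0287, 0.0032, -0.0289, 0.0064, -0.0562, -1.0], [-0.0108, 0.028, 0.0039, -0.0289, 0.0064, -0.0562, -1.0], [-0.0124, 0.0273, 0.0046, -0.0289, 0.0064, -0.0562, -1.0], [-0.0139, 0.0264, 0.0053, -0.0289, 0.0064, -0.0562, -1.0], [-0.0154, 0.0254, 0.006, -0.0289, 0.0064, -0.0562, -1.0], [-0.0168, 0.0243, 0.0066, -0.0289, 0.0064, -0.0562, -1.0]]
```

>>> jog_arm([
  [-0.005, 0, -0.008, 0, 0, 0, -1],
  [-0.016, 0, -0.026, 0, 0, 0, -1],
  [-0.025, 0, -0.04, 0, 0, 0, -1],
  [-0.025, 0, -0.04, 0, 0, 0, -1],
  [-0.025, 0, -0.04, 0, 0, 0, -1],
])

```text
time_s: 13.15
ee_pos: [0.5759, -0.2743, 0.2198]
eef_rot: [3.131, 0.551, 2.675]
force: [0.5, 0.1, -4.4]
grip_width: 0.0641
grip_force: 39.9
```

>>> jog_arm([
  [-0.025, 0, -0.04, 0, 0, 0, -1],
  [-0.016, 0, -0.026, 0, 0, 0, -1],
  [-0.005, 0, -0.008, 0, 0, 0, -1],
  [0, 0, 0, 0, 0, 0, -1],
])

```text
time_s: 13.55
ee_pos: [0.5765, -0.2754, 0.3053]
eef_rot: [3.131, 0.552, 2.675]
force: [1.0, 1.0, -4.4]
grip_width: 0.0635
grip_force: 39.9
```

Run:
```python
from h import *
S=Ro.from_euler('z',.802)
lip=S.apply([.658,-.1415,0])+[0,0,.30]; th=.41
tcp=lip-S.apply([.0625,0,.027]); print(tcp,ctrl.get_obs()['qpos'])
plan(tcp,rot(.802,th),20,-1)
```

```text
[0.5157365  0.32963368 0.273     ] [-0.51911728  0.13907285  1.57780466  0.04955025  0.87402497 -1.64746869]
max 0.03 0.03 0.064
[[0.0147, 0.0257, -0.0069, -0.0289, 0.0064, -0.0562, -1.0], [0.0133, 0.0267, -0.0061, -0.0289, 0.0064, -0.0562, -1.0], [0.0118, 0.0276, -0.0052, -0.0289, 0.0064, -0.0562, -1.0], [0.0103, 0.0283, -0.0043, -0.0289, 0.0064, -0.0562, -1.0], [0.0087, 0.029, -0.0034, -0.0289, 0.0064, -0.0562, -1.0], [0.0071, 0.0295, -0.0025, -0.0289, 0.0064, -0.0562, -1.0], [0.0054, 0.0299, -0.0016, -0.0289, 0.0064, -0.0562, -1.0], [0.0037, 0.0302, -0.0007, -0.0289, 0.0064, -0.0562, -1.0], [0.002, 0.0304, 0.0002, -0.0289, 0.0064, -0.0562, -1.0], [0.0003, 0.0304, 0.001, -0.0289, 0.0064, -0.0562, -1.0], [-0.0014, 0.0304, 0.0019, -0.0289, 0.0064, -0.0562, -1.0], [-0.0031, 0.0302, 0.0028, -0.0289, 0.0064, -0.0562, -1.0], [-0.0048, 0.0298, 0.0036, -0.0289, 0.0064, -0.0562, -1.0], [-0.0065, 0.0294, 0.0044, -0.0289, 0.0064, -0.0562, -1.0], [-0.0082, 0.0289, 0.0052, -0.0289, 0.0064, -0.0562, -1.0], [-0.0098, 0.0282, 0.006, -0.0289, 0.0064, -0.0562, -1.0], [-0.0114, 0.0274, 0.0067, -0.0289, 0.0064, -0.0562, -1.0], [-0.013, 0.0265, 0.0074, -0.0289, 0.0064, -0.0562, -1.0], [-0.0145, 0.0255, 0.0081, -0.0289, 0.0064, -0.0562, -1.0], [-0.016, 0.0244, 0.0087, -0.0289, 0.0064, -0.0562, -1.0]]
```

>>> jog_arm([
  [0.015, 0.026, -0.007, -0.029, 0.006, -0.056, -1],
  [0.013, 0.027, -0.006, -0.029, 0.006, -0.056, -1],
  [0.012, 0.028, -0.005, -0.029, 0.006, -0.056, -1],
  [0.01, 0.028, -0.004, -0.029, 0.006, -0.056, -1],
  [0.009, 0.029, -0.003, -0.029, 0.006, -0.056, -1],
])

```text
time_s: 14.05
ee_pos: [0.5612, -0.1223, 0.2929]
eef_rot: [-3.131, 0.517, 3.003]
force: [0.2, -0.2, -4.1]
grip_width: 0.0641
grip_force: 39.9
```

>>> jog_arm([
  [0.007, 0.03, -0.002, -0.029, 0.006, -0.056, -1],
  [0.005, 0.03, -0.002, -0.029, 0.006, -0.056, -1],
  [0.004, 0.03, -0.001, -0.029, 0.006, -0.056, -1],
  [0.002, 0.03, 0, -0.029, 0.006, -0.056, -1],
  [0, 0.03, 0.001, -0.029, 0.006, -0.056, -1],
])

```text
time_s: 14.55
ee_pos: [0.5465, 0.0283, 0.2855]
eef_rot: [-3.122, 0.482, -2.961]
force: [0.3, -0.7, -3.3]
grip_width: 0.0639
grip_force: 39.9
```

>>> jog_arm([
  [-0.001, 0.03, 0.002, -0.029, 0.006, -0.056, -1],
  [-0.003, 0.03, 0.003, -0.029, 0.006, -0.056, -1],
  [-0.005, 0.03, 0.004, -0.029, 0.006, -0.056, -1],
  [-0.006, 0.029, 0.004, -0.029, 0.006, -0.056, -1],
  [-0.008, 0.029, 0.005, -0.029, 0.006, -0.056, -1],
])

```text
time_s: 15.05
ee_pos: [0.5308, 0.1785, 0.2772]
eef_rot: [-3.126, 0.447, -2.648]
force: [0.3, 0.0, -3.3]
grip_width: 0.0636
grip_force: 39.9
```

>>> jog_arm([
  [-0.01, 0.028, 0.006, -0.029, 0.006, -0.056, -1],
  [-0.011, 0.027, 0.007, -0.029, 0.006, -0.056, -1],
  [-0.013, 0.026, 0.007, -0.029, 0.006, -0.056, -1],
  [-0.014, 0.025, 0.008, -0.029, 0.006, -0.056, -1],
  [-0.016, 0.024, 0.009, -0.029, 0.006, -0.056, -1],
])

```text
time_s: 15.55
ee_pos: [0.5168, 0.3276, 0.2691]
eef_rot: [-3.141, 0.414, -2.34]
force: [0.8, -0.5, -3.9]
grip_width: 0.0637
grip_force: 39.9
```

Run:
```python
from h import *
S=Ro.from_euler('z',.802)
print(ctrl.get_obs()['qpos'],ctrl.get_obs()['force'])
lip=S.apply([.658,-.1415,0])+[0,0,.25]; th=.41
plan(lip-S.apply([.0625,0,.027]),rot(.802,th),5,-1)
m=ctrl.camera_model('wrist'); im=snap('wrist','w3'); s=snap('scene','s3')
M=np.zeros((480,640+290,3),np.uint8)[:, :800]
t=cv2.resize(s[60:280,300:480],(390,477)); w=cv2.resize(im,(400,300)); M[:300,:400]=w; M[:477,400:790]=t
t2=ctrl.camera('top'); M[300:480,:400]=cv2.resize(t2[110:320,0:250],(214,180)) if 0 else np.pad(cv2.resize(t2[110:320,0:250],(214,180)),((0,0),(0,186),(0,0)))
cv2.imwrite('pics/m3.png',M[:,:,::-1]); cv2.imwrite('pics/top3.png',t2[:,:,::-1])
```

```text
[ 0.4424279   0.17281885  1.58214229  0.16834407  1.00296666 -1.99336733] [ 0.76613138 -0.52699956 -3.89040555]
max 0.008 0.009 0.001
[[0.0036, 0.0004, 0.0085, -0.0001, 0.0008, 0.0, -1.0], [0.0036, 0.0004, 0.0085, -0.0001, 0.0008, 0.0, -1.0], [0.0036, 0.0004, 0.0085, -0.0001, 0.0008, 0.0, -1.0], [0.0036, 0.0004, 0.0085, -0.0001, 0.0008, 0.0, -1.0], [0.0036, 0.0004, 0.0085, -0.0001, 0.0008, 0.0, -1.0]]
```

View pics/m3.png

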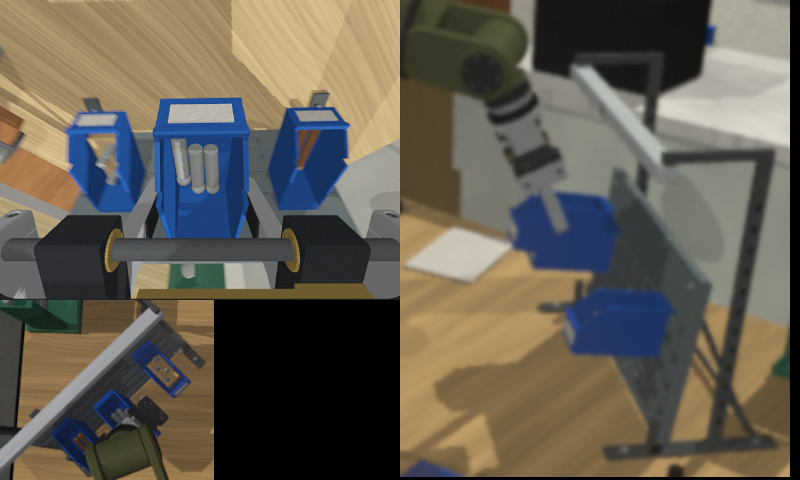

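We're lined up outside the gap, roughly centred between the hung bins, with all punches visible. Next I'll lower to lip z ≈ 0.245 m and move forward, watching the force.

>>> jog_arm([
  [-0.0015, 0.0005, 0.012, 0, 0, 0, -1],
  [-0.0015, 0.0005, 0.012, 0, 0, 0, -1],
  [-0.0015, 0.0005, 0.012, 0, 0, 0, -1],
  [-0.0015, 0.0005, 0.012, 0, 0, 0, -1],
  [-0.0015, 0, 0.011, 0, 0, 0, -1],
])

```text
time_s: 16.2
ee_pos: [0.5382, 0.3504, 0.2201]
eef_rot: [-3.14, 0.418, -2.342]
force: [0.8, 0.3, -3.4]
grip_width: 0.064
grip_force: 39.9
```

>>> jog_arm([
  [-0.0045, 0, 0.002, 0, 0, 0, -1],
  [-0.0045, 0, 0.002, 0, 0, 0, -1],
  [0, 0, 0, 0, 0, 0, -1],
])

```text
time_s: 16.5
ee_pos: [0.5453, 0.3577, 0.222]
eef_rot: [-3.139, 0.419, -2.341]
force: [0.5, 0.6, -3.6]
grip_width: 0.064
grip_force: 39.9
```

>>> jog_arm([
  [-0.0045, 0, 0.002, 0, 0, 0, -1],
  [-0.0045, 0, 0.002, 0, 0, 0, -1],
  [0, 0, 0, 0, 0, 0, -1],
])

```text
time_s: 16.8
ee_pos: [0.552, 0.3648, 0.2217]
eef_rot: [-3.14, 0.419, -2.341]
force: [0.4, 0.5, -3.0]
grip_width: 0.0637
grip_force: 39.9
```

>>> jog_arm([
  [-0.0045, 0, 0.002, 0, 0, 0, -1],
  [0, 0, 0, 0, 0, 0, -1],
])

```text
time_s: 17.0
ee_pos: [0.5553, 0.3682, 0.2215]
eef_rot: [-3.14, 0.418, -2.341]
force: [0.1, 0.9, -3.9]
grip_width: 0.0638
grip_force: 39.9
```

>>> jog_arm([
  [-0.0045, 0, 0.002, 0, 0, 0, -1],
  [0, 0, 0, 0, 0, 0, -1],
])

```text
time_s: 17.2
ee_pos: [0.5587, 0.3717, 0.2215]
eef_rot: [-3.14, 0.418, -2.341]
force: [0.1, 0.1, -4.0]
grip_width: 0.0641
grip_force: 39.9
```

>>> jog_arm([
  [-0.003, 0, 0.001, 0, 0, 0, -1],
  [0, 0, 0, 0, 0, 0, -1],
])

```text
time_s: 17.4
ee_pos: [0.5608, 0.3739, 0.2218]
eef_rot: [-3.14, 0.418, -2.341]
force: [0.2, -0.3, -4.0]
grip_width: 0.0638
grip_force: 39.9
```

>>> jog_arm([
  [-0.003, 0, 0.001, 0, 0, 0, -1],
  [0, 0, 0, 0, 0, 0, -1],
])

```text
time_s: 17.6
ee_pos: [0.5631, 0.3761, 0.2222]
eef_rot: [-3.14, 0.418, -2.341]
force: [0.4, -0.1, -3.0]
grip_width: 0.0639
grip_force: 39.9
```

>>> jog_arm([
  [-0.003, 0, 0.001, 0, 0, 0, -1],
  [0, 0, 0, 0, 0, 0, -1],
])

```text
time_s: 17.8
ee_pos: [0.5646, 0.3776, 0.2225]
eef_rot: [-3.14, 0.416, -2.341]
force: [-8.0, -9.5, 3.4]
grip_width: 0.0637
grip_force: 40.0
```

>>> jog_arm([
  [-0.003, 0, 0.001, 0, 0, 0, -1],
  [0, 0, 0, 0, 0, 0, -1],
])

```text
time_s: 18.0
ee_pos: [0.5659, 0.3788, 0.2235]
eef_rot: [-3.139, 0.413, -2.34]
force: [-24.8, -23.9, 14.8]
grip_width: 0.0639
grip_force: 40.0
```

Contact with the sheet: lip point at stand-axis coordinate ≈ 0.726, z ≈ 0.25. I'll back off, go 14 mm lower and touch again for the lean.

>>> jog_arm([
  [0.004, 0, -0.0015, 0, 0, 0, -1],
  [0.004, 0, -0.0015, 0, 0, 0, -1],
  [0.003, 0, 0.006, 0, 0, 0, -1],
  [0.003, 0, 0.007, 0, 0, 0, -1],
  [0, 0, 0, 0, 0, 0, -1],
])

```text
time_s: 18.5
ee_pos: [0.5608, 0.374, 0.2059]
eef_rot: [-3.141, 0.416, -2.342]
force: [-0.3, 0.9, -4.3]
grip_width: 0.0641
grip_force: 39.9
```

>>> jog_arm([
  [-0.002, 0, 0.001, 0, 0, 0, -1],
  [0, 0, 0, 0, 0, 0, -1],
])

```text
time_s: 18.7
ee_pos: [0.563, 0.3761, 0.2079]
eef_rot: [-3.14, 0.419, -2.341]
force: [-0.1, -0.1, -2.7]
grip_width: 0.0641
grip_force: 39.9
```

>>> jog_arm([
  [-0.002, 0, 0.001, 0, 0, 0, -1],
  [0, 0, 0, 0, 0, 0, -1],
])

```text
time_s: 18.9
ee_pos: [0.5639, 0.3769, 0.208]
eef_rot: [-3.14, 0.417, -2.341]
force: [-8.3, -8.8, 1.4]
grip_width: 0.0639
grip_force: 40.0
```

>>> jog_arm([
  [0.003, 0, -0.001, 0, 0, 0, -1],
  [0.0025, 0, 0.0045, 0, 0, 0, -1],
  [0, 0, 0, 0, 0, 0, -1],
])

```text
time_s: 19.2
ee_pos: [0.5616, 0.3747, 0.2013]
eef_rot: [-3.14, 0.417, -2.342]
force: [0.1, -0.3, -4.3]
grip_width: 0.0639
grip_force: 39.9
```

>>> jog_arm([
  [0.0025, 0, 0.0045, 0, 0, 0, -1],
  [0, 0, 0, 0, 0, 0, -1],
])

```text
time_s: 19.4
ee_pos: [0.5612, 0.3744, 0.1961]
eef_rot: [-3.14, 0.417, -2.342]
force: [0.2, -0.2, -3.6]
grip_width: 0.0637
grip_force: 39.9
```

>>> jog_arm([
  [0.0015, 0, 0.0025, 0, 0, 0, -1],
  [0, 0, 0, 0, 0, 0, -1],
])

```text
time_s: 19.6
ee_pos: [0.5611, 0.3742, 0.1937]
eef_rot: [-3.14, 0.418, -2.341]
force: [-0.1, 0.1, -3.8]
grip_width: 0.0638
grip_force: 39.9
```

>>> jog_arm([
  [0.0015, 0, 0.0025, 0, 0, 0, -1],
  [0.0015, 0, 0.0025, 0, 0, 0, -1],
  [0, 0, 0, 0, 0, 0, -1],
])

```text
time_s: 19.9
ee_pos: [0.5606, 0.3736, 0.1879]
eef_rot: [-3.14, 0.418, -2.342]
force: [-0.5, -1.2, -4.2]
grip_width: 0.0634
grip_force: 39.9
```

>>> jog_arm([
  [0.0015, 0, 0.0025, 0, 0, 0, -1],
  [0, 0, 0, 0, 0, 0, -1],
])

```text
time_s: 20.1
ee_pos: [0.5604, 0.3733, 0.1851]
eef_rot: [-3.14, 0.418, -2.341]
force: [0.7, 0.1, -4.0]
grip_width: 0.0638
grip_force: 39.9
```

>>> jog_arm([
  [0.0015, 0, 0.0025, 0, 0, 0, -1],
  [0, 0, 0, 0, 0, 0, -1],
])

```text
time_s: 20.3
ee_pos: [0.5601, 0.3731, 0.1822]
eef_rot: [-3.14, 0.418, -2.341]
force: [-0.8, 0.3, -3.3]
grip_width: 0.0636
grip_force: 39.9
```

>>> jog_arm([
  [0.0015, 0, 0.0025, 0, 0, 0, -1],
  [0, 0, 0, 0, 0, 0, -1],
])

```text
time_s: 20.5
ee_pos: [0.5598, 0.3728, 0.1793]
eef_rot: [-3.14, 0.418, -2.341]
force: [-0.2, -0.2, -3.4]
grip_width: 0.0641
grip_force: 39.9
```

>>> jog_arm([
  [0.0015, 0, 0.0025, 0, 0, 0, -1],
  [0, 0, 0, 0, 0, 0, -1],
])

```text
time_s: 20.7
ee_pos: [0.5596, 0.3726, 0.1764]
eef_rot: [-3.14, 0.418, -2.341]
force: [0.3, -0.7, -3.7]
grip_width: 0.0641
grip_force: 39.9
```

>>> jog_arm([
  [0.001, 0, 0.0025, 0, 0, 0, -1],
  [0, 0, 0, 0, 0, 0, -1],
])

```text
time_s: 20.9
ee_pos: [0.5599, 0.3727, 0.1739]
eef_rot: [-3.14, 0.418, -2.342]
force: [0.6, 0.2, -3.6]
grip_width: 0.064
grip_force: 39.9
```

>>> jog_arm([
  [0.001, 0, 0.0025, 0, 0, 0, -1],
  [0, 0, 0, 0, 0, 0, -1],
])

```text
time_s: 21.1
ee_pos: [0.5602, 0.3732, 0.1723]
eef_rot: [-3.139, 0.42, -2.341]
force: [-2.7, -1.7, 2.1]
grip_width: 0.0637
grip_force: 40.0
```

>>> jog_arm([
  [0.001, 0, 0.0025, 0, 0, 0, -1],
  [0, 0, 0, 0, 0, 0, -1],
])

```text
time_s: 21.3
ee_pos: [0.5601, 0.3732, 0.1698]
eef_rot: [-3.139, 0.42, -2.341]
force: [-4.8, -1.6, 4.3]
grip_width: 0.0638
grip_force: 40.0
```

>>> jog_arm([
  [0.001, 0, 0.0025, 0, 0, 0, -1],
  [0, 0, 0, 0, 0, 0, -1],
])

```text
time_s: 21.5
ee_pos: [0.5604, 0.3731, 0.1687]
eef_rot: [-3.139, 0.421, -2.341]
force: [-12.3, -11.1, 17.4]
grip_width: 0.0642
grip_force: 40.0
```

Run:
```python
from h import *
s=snap('scene','s4'); w=snap('wrist','w4')
M=np.zeros((600,800,3),np.uint8); M[:,:420]=cv2.resize(s[130:235,365:438],(420,600),interpolation=cv2.INTER_CUBIC); M[:300,425:800]=cv2.resize(w,(375,300))
cv2.imwrite('pics/m4.png',M[:,:,::-1])
```

```text
(no output)
```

View pics/m4.png

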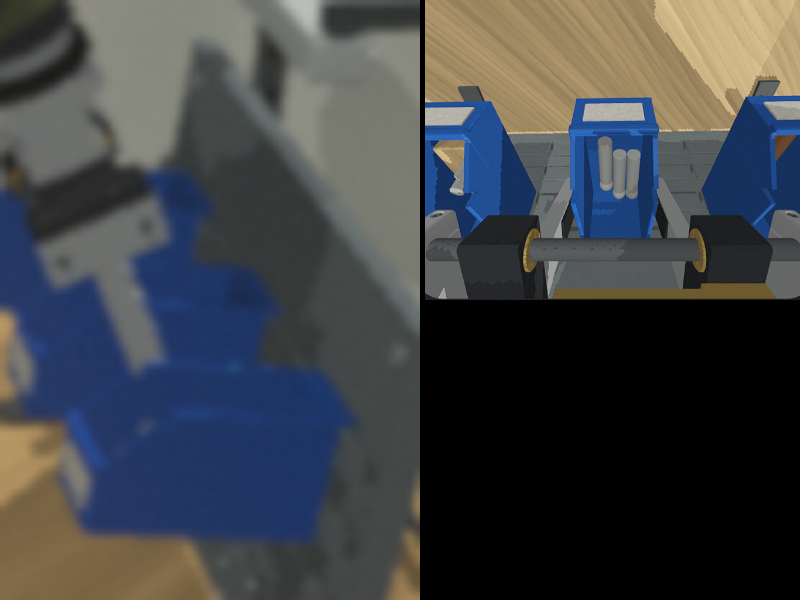

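Our lip, at (275,305) in the crop, is nearly in line with the neighbours' lips at (207,210) and (350,420), so it looks close to seated. I'll check for capture by raising 1 mm and pulling outward.

>>> jog_arm([
  [0.002, 0, -0.002, 0, 0, 0, -1],
  [0, 0, 0, 0, 0, 0, -1],
])

```text
time_s: 21.8
ee_pos: [0.5595, 0.3721, 0.1688]
eef_rot: [-3.138, 0.424, -2.341]
force: [6.2, 7.2, 2.3]
grip_width: 0.064
grip_force: 40.0
```

>>> jog_arm([
  [0.003, 0, -0.001, 0, 0, 0, -1],
  [0, 0, 0, 0, 0, 0, -1],
])

```text
time_s: 22.0
ee_pos: [0.5582, 0.3707, 0.1689]
eef_rot: [-3.138, 0.427, -2.341]
force: [20.1, 19.2, -4.7]
grip_width: 0.064
grip_force: 40.0
```

>>> jog_arm([
  [0.002, 0, -0.001, 0, 0, 0, -1],
  [0, 0, 0, 0, 0, 0, -1],
])

```text
time_s: 22.2
ee_pos: [0.5569, 0.3693, 0.169]
eef_rot: [-3.138, 0.427, -2.341]
force: [23.1, 21.6, -6.4]
grip_width: 0.0639
grip_force: 40.0
```

The outward pull is resisted with about 30 N, so the lip is caught. I'll relax forward and press down to seat it.

>>> jog_arm([
  [-0.003, 0, 0.0015, 0, 0, 0, -1],
  [-0.002, 0, 0.0015, 0, 0, 0, -1],
  [0, 0, 0, 0, 0, 0, -1],
])

```text
time_s: 22.5
ee_pos: [0.5585, 0.3706, 0.1678]
eef_rot: [-3.139, 0.418, -2.341]
force: [-14.5, -16.6, 16.8]
grip_width: 0.0639
grip_force: 40.0
```

>>> jog_arm([
  [0.001, 0, 0.002, 0, 0, 0, -1],
  [0, 0, 0, 0, 0, 0, -1],
])

```text
time_s: 22.7
ee_pos: [0.5587, 0.3707, 0.1667]
eef_rot: [-3.138, 0.42, -2.341]
force: [-16.9, -18.4, 23.3]
grip_width: 0.0637
grip_force: 40.0
```

>>> jog_arm([
  [0.001, 0, 0.002, 0, 0, 0, -1],
  [0, 0, 0, 0, 0, 0, -1],
])

```text
time_s: 22.9
ee_pos: [0.559, 0.3708, 0.1653]
eef_rot: [-3.138, 0.422, -2.34]
force: [-16.1, -16.5, 28.6]
grip_width: 0.0638
grip_force: 40.1
```

>>> jog_arm([
  [0.0015, 0, -0.001, 0, 0, 0, -1],
  [0, 0, 0, 0, 0, 0, -1],
  [0, 0, 0, 0, 0, 0, -1],
], squeeze=4)

```text
time_s: 23.2
ee_pos: [0.5582, 0.3698, 0.1636]
eef_rot: [-3.138, 0.421, -2.341]
force: [2.0, -3.0, 6.4]
grip_width: 0.0641
grip_force: 4.0
```

>>> jog_arm([
  [0, 0, 0.002, 0, 0, 0, -1],
  [0, 0, 0.002, 0, 0, 0, -1],
  [0, 0, 0, 0, 0, 0, -1],
  [0, 0, 0, 0, 0, 0, -1],
])

```text
time_s: 23.6
ee_pos: [0.5592, 0.371, 0.1593]
eef_rot: [-3.138, 0.42, -2.341]
force: [4.4, -3.7, 5.4]
grip_width: 0.0643
grip_force: 4.0
```

>>> jog_arm([
  [0, 0, 0, 0, 0, 0, 0.6],
  [0, 0, 0, 0, 0, 0, 1],
  [0, 0, 0, 0, 0, 0, 1],
  [0, 0, 0, 0, 0, 0, 1],
])

```text
time_s: 24.0
ee_pos: [0.558, 0.3711, 0.1581]
eef_rot: [-3.14, 0.418, -2.341]
force: [-0.8, 0.3, 1.2]
grip_width: 0.0923
grip_force: 0.0
```

Run:
```python
from h import *
s=snap('scene','s5'); w=snap('wrist','w5')
M=np.zeros((600,800,3),np.uint8); M[:,:420]=cv2.resize(s[130:235,365:438],(420,600),interpolation=cv2.INTER_CUBIC); M[:300,425:800]=cv2.resize(w,(375,300))
cv2.imwrite('pics/m5.png',M[:,:,::-1])
```

```text
(no output)
```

View pics/m5.png

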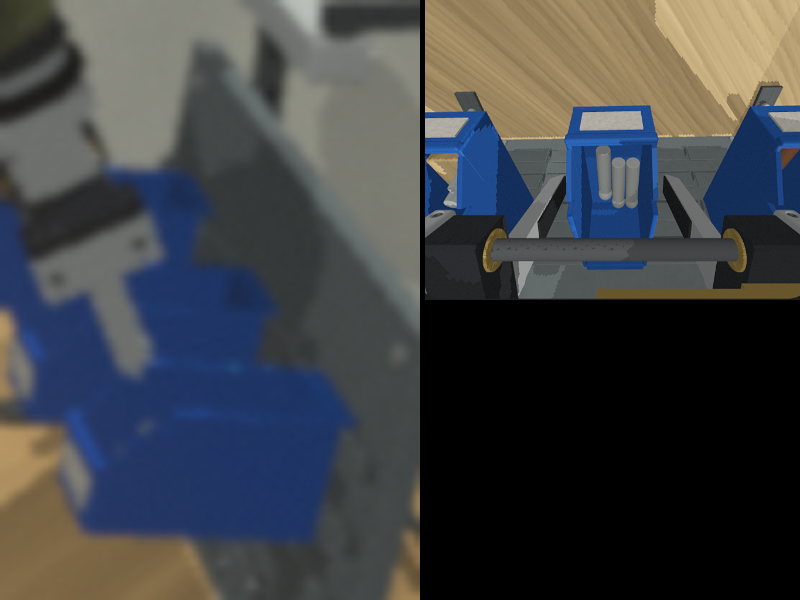

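The bin hangs on its own, level and parallel with its neighbours (front label at row 110 versus about 115), with three punches inside. I'll withdraw along the tool axis, out and up.

>>> jog_arm([
  [0, 0, -0.01, 0, 0, 0, 1],
  [0, 0, -0.02, 0, 0, 0, 1],
  [0, 0, -0.02, 0, 0, 0, 1],
  [0.005, 0, -0.02, 0, 0, 0, 1],
  [0.01, 0, -0.02, 0, 0, 0, 1],
])

```text
time_s: 24.6
ee_pos: [0.5228, 0.3348, 0.2361]
eef_rot: [-3.139, 0.419, -2.341]
force: [0.6, -0.8, -0.1]
grip_width: 0.0939
grip_force: 0.0
```

>>> jog_arm([
  [0.02, 0, -0.02, 0, 0, 0, 1],
  [0.02, 0, -0.02, 0, 0, 0, 1],
  [0.02, 0, -0.02, 0, 0, 0, 1],
  [0.02, 0, -0.02, 0, 0, 0, 1],
  [0, 0, 0, 0, 0, 0, 1],
])

```text
time_s: 25.1
ee_pos: [0.4485, 0.2583, 0.2777]
eef_rot: [-3.138, 0.422, -2.341]
force: [0.3, -0.4, 0.1]
grip_width: 0.0939
grip_force: 0.0
```

Run:
```python
from h import *
a=snap('scene','s6'); w=snap('wrist','w6')
M=np.zeros((600,800,3),np.uint8); M[:,:420]=cv2.resize(a[130:235,365:438],(420,600),interpolation=cv2.INTER_CUBIC); M[:300,425:800]=cv2.resize(w,(375,300)); M[300:,425:800]=cv2.resize(ctrl.camera('top'),(375,300))
cv2.imwrite('pics/m6.png',M[:,:,::-1])
```

```text
(no output)
```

View pics/m6.png

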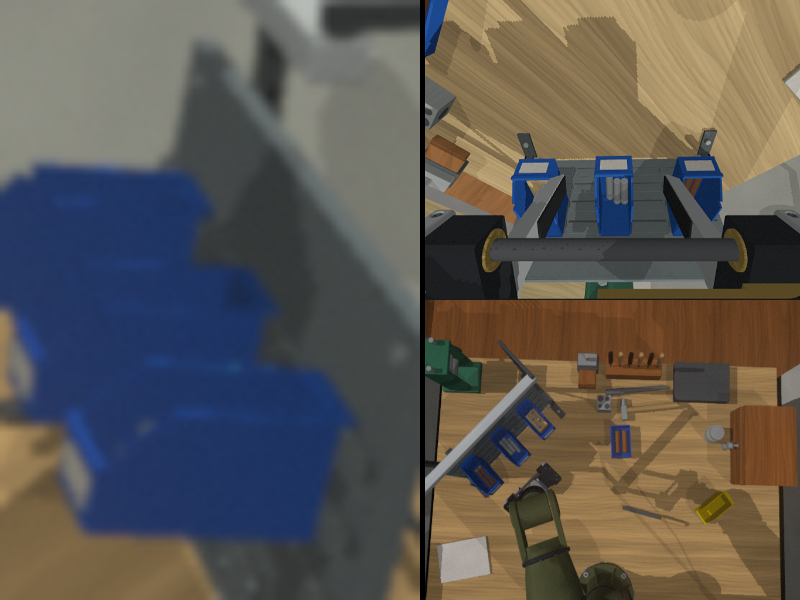

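The bin hangs midway between the two others, in line with them, with three punches in it and the hand clear. Handing in.

```bash
python3 -c "
from station import ctrl
print(ctrl.hand_in())"
```

```text
the job is handed in; nothing more can be done
None
```

The blue bin hangs by its lip on the top louvre, midway between the two other bins, with all three punches inside; I handed the job in at about 25 s, and the hand-in returned no verdict.

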